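Press the food box lid shut all round

ROBOT

A 6-joint arm with a two-finger parallel gripper is mounted at the origin on a cart in front of the work surface, level with it; the furniture and walls round the work are solid. World frame = base frame: x ahead of the robot, y to its left, z up, the work surface at z = 0. Lengths are in mm, angles in rad, forces in N, time in s.
With the tool pointing down it reaches from about 250 to 775 mm from the base axis. Payload 4 kg.
Tool frame: the origin (TCP) lies at the very end of the fingers, on their centre line; the grasp point (between the pads) lies 19 mm behind it; z points along the fingers, y is the line along which they close (so a half turn about z gives the same grasp; the last joint's range is limited). The gripper opens to 94 mm and grips with 3 to 60 N. Pads are 16 mm wide; open, the fingers measure 119 mm over their backs; the gripper's body (75 mm by 177 mm) begins 78 mm behind the grasp point.
Start: joints at [1.048, 0.087, 1.371, -0, 1.684, -0.103], TCP at [224.179, 502.259, 205.506] pointing down, gripper open.
Joint ranges: [-3.1, 3.1], [-0.76, 2.03], [0.27, 2.55], [-1.08, 4.22], [0.17, 2.65], [-2.57, 2.57]. Speed limits (rad/s): [2.79, 2.79, 3.14, 3.14, 3.14, 3.14].

INTERFACE

Orientations are given as a unit quaternion [x, y, z, w].
In Python, from cell import manip, imaging gives the robot as it stands.
- The arm moves only by the tool play_rows, never from a script. Its arguments are lists of equal length, an entry for each row: "grip": the opening, from 0 (shut) to 1 (fully open); "xyz": the shift along the tool's x, y, z in cm, a list of three; "twist": the turn about the tool's z in rad. In form: {"grip": [grip, ...], "xyz": [[tx, ty, tz], ...], "twist": [twist, ...]}. A call has 1 to 8 rows; each row shifts and turns the commanded pose from where the row before left it, along the tool's axes as they then stand; what a row does not reach is not made up. A row lasts 1/12 s, in which the tool goes at most 41.7 mm and 7.16 degrees, less where a joint would pass 70% of its speed; a pose out of reach is approached as far as the arm can. A call is refused whole if a number of a shift passes 4.17 or a number of a turn 0.125, either way. A call with a gripper value outside its range is refused whole. The fingers move at their own pace and stop on an object; "grip_force" is the grip in N (left out, the last holds). Time passes only in rows, so rows that do not move let the fingers close. It gives the time, the measured TCP pose, the force, the opening and the grip force at its end, in the units of the state.
- manip.get_state(): the state, without advancing time (a new reading comes with each control period).
- imaging.get_image(name): name is "side" or "top" or "wrist"; returns a dict with "img" (420x560x3 uint8, red, green, blue), "range_z" (420x560 float32, mm along the optical axis (not along the pixel's ray), 0 where there is no reading), "mtx" (3x3 intrinsics, pixels), "view" (4x4, takes a point from world to camera coordinates); the wrist camera has in their place "tool_from_camera" (4x4, takes a point from camera to tool coordinates, whose origin is the TCP and whose axes are the flange's). Camera axes: x right, y up, looking along -z (the intrinsics and any distortion apply to the point x, -y, -z); pixel columns grow to the right and rows downward; lengths in mm; the calibration is good to about 2 mm. A picture is of the moment at which its call begins: read the wrist's pose just before it.
- manip.job_done(): hands the job in; it is judged then, once.
The state is a dict: "time_s": time; "joint_pos": joint angles; "qvel": joint speeds; "tau": joint torques, N m; "tcp_pos": TCP position; "orientation": TCP orientation; "contact_force": force on the tool from outside, world axes, zero at the start; "wrist_torque": the same for the moment, N m; "grip_width": finger opening in mm; "finger_force": force on a finger pad.
Only numpy, scipy, OpenCV 4.12 (cv2) and the standard library are available. Lean on these libraries where they do the work, as an engineer would, in place of code of your own. Each camera call takes 0.05 s, during which the arm holds its last target. There are 200 camera calls.

TASK

The lid lies on the clear food box, but the four green rim sections, one on each side, still stand up. Press each one down with the fingertips until it is fully shut and lies flush, without lifting, tipping or shoving the box away from its place, and leave the things standing round it alone.

Things in the scene. Friction and masses are not known exactly. Their poses are not given: they have to be found in the camera images.
- food_box: Clear plastic food box with a lemon inside and its lid on, 120 mm (its x) by 170 mm (its y), 75 mm high with the lid; loose on the worktop, about 0.7 to 1.2 kg. Origin: centre of its underside, z up.
- box_top (a point): Centre of the lid's top, 75 mm above the worktop. The lid has a white fixed middle panel and white fixed corners, and a green hinged rim section on each side, 28 mm wide from hinge to outer edge; long-side sections are 115 mm long, short-side ones 65 mm. All lie flush at 75 mm when shut; at the start each tilts up 11 to 20 degrees, its outer edge 5 to 10 mm above flush.
- lid_far (a joint): Hinge of the green rim section on the far long side (the box's own +x side): 0 rad = standing open, 0.35 rad = shut and flush. A tight press fit: pressed at its press point it yields at about 6 to 7 N, stays where it is left (no spring), and meets a hard stop when shut; leaning half shut is not enough.
- lid_far_press (a point): Point on top of the far long side (the box's own +x side) green section, midway along it, 20 mm out from its hinge (6 mm inside the box wall), where to press; it moves with the section: 79 to 82 mm above the worktop at the start, 75 mm when shut. Its x axis points outward from the box.
- lid_near (a joint): Hinge of the green rim section on the near long side (the box's own -x side): 0 rad = standing open, 0.35 rad = shut and flush. A tight press fit: pressed at its press point it yields at about 6 to 7 N, stays where it is left (no spring), and meets a hard stop when shut; leaning half shut is not enough.
- lid_near_press (a point): Point on top of the near long side (the box's own -x side) green section, midway along it, 20 mm out from its hinge (6 mm inside the box wall), where to press; it moves with the section: 79 to 82 mm above the worktop at the start, 75 mm when shut. Its x axis points outward from the box.
- lid_left (a joint): Hinge of the green rim section on the left short side (the box's own +y side): 0 rad = standing open, 0.35 rad = shut and flush. A tight press fit: pressed at its press point it yields at about 6 to 7 N, stays where it is left (no spring), and meets a hard stop when shut; leaning half shut is not enough.
- lid_left_press (a point): Point on top of the left short side (the box's own +y side) green section, midway along it, 20 mm out from its hinge (6 mm inside the box wall), where to press; it moves with the section: 79 to 82 mm above the worktop at the start, 75 mm when shut. Its x axis points outward from the box.
- lid_right (a joint): Hinge of the green rim section on the right short side (the box's own -y side): 0 rad = standing open, 0.35 rad = shut and flush. A tight press fit: pressed at its press point it yields at about 6 to 7 N, stays where it is left (no spring), and meets a hard stop when shut; leaning half shut is not enough.
- lid_right_press (a point): Point on top of the right short side (the box's own -y side) green section, midway along it, 20 mm out from its hinge (6 mm inside the box wall), where to press; it moves with the section: 79 to 82 mm above the worktop at the start, 75 mm when shut. Its x axis points outward from the box.
- spice: Spice jar with black cap, 41 mm across, 105 mm high, loose bystander near the box; origin at the centre of its underside.
- mug: Purple mug, 80 mm across, 110 mm with handle, 89 mm high, loose bystander near the box; origin at the centre of its underside.
- tin: Small food tin, 57 mm across, 72 mm high, loose bystander near the box; origin at the centre of its underside.
- apple: Red apple, about 76 mm, loose bystander near the box; origin at the centre of its underside.

How it is judged (in metres and radians):
At the end, for the whole second after the job is handed in: All four green rim sections are shut (hinge beyond 0.31 of 0.35 rad), and the food box stands flat on the worktop (within 8 mm of its height, tilted less than 0.06 rad), at rest (value of joint each of lid_far, lid_near, lid_left, lid_right above 0.31 rad and height (world z) of food_box below 0.008 m and angle between food_box's own z axis and vertical below 0.06 rad and linear speed of food_box below 0.02 m/s); the robot touches nothing.
It fails at once if the food box is lifted off the worktop (height (world z) of food_box above 0.02 m).
It fails at once if the food box is tipped (angle between food_box's own z axis and vertical above 0.2 rad).
It fails at once if the food box is shoved more than 6 cm from its place (distance of food_box from where it was at the start of the episode above 0.06 m).
It fails at once if the spice jar, mug, tin or apple is moved more than 3 cm or knocked over (distance of any of spice, mug, tin, apple from where it was at the start of the episode above 0.03 m or angle between any of spice, mug, tin, apple's own z axis and vertical above 0.5 rad).
It also fails if it takes over 42 s, if anything falls off the work surface, if the arm or the gripper's body presses on something with over 40 N, if the wrist force passes 120 N, or if a joint passes its speed limit or range.

## Working session

There is one attempt and no reset: what is moved stays moved. The work goes in short steps, Python scripts to look and compute and a tool call to move; the robot and the scene stay as the last step left them, time stands still between calls to the robot, and variables do not carry over. Pictures are saved under pics/ and viewed, at most 10 in all, crops included, and the job is handed in when it is done.

Besides the shell and the picture viewer there is one more tool, called after ">>>" as name([rows], argument=value, ...), one row to a line, values as JSON. play_rows: Moves the arm, as the interface text tells. Its arguments: {"type":"object","properties":{"grip":{"type":"array","items":{"type":"number"}},"xyz":{"type":"array","items":{"type":"array","items":{"type":"number"}}},"twist":{"type":"array","items":{"type":"number"}},"grip_force":{"type":"number"}},"required":["grip","xyz","twist"]}

```bash
mkdir -p pics
cat > h.py <<'E'
import numpy as np, cv2
from cell import manip, imaging
def cloud(d):
    z=d["range_z"].astype(float); v,u=np.mgrid[:420,:560]
    K=np.array(d["mtx"]); 
    x=(u-K[0,2])/K[0,0]*z; y=(v-K[1,2])/K[1,1]*z
    P=np.stack([x,-y,-z,np.ones_like(z)],-1)
    W=P@np.linalg.inv(np.array(d["view"])).T
    W=W[...,:3]; W[z==0]=np.nan
    return W
E
python3 - <<'E'
from h import *
s=manip.get_state(); print({k:np.round(v,3) for k,v in s.items()})
ims=[]
for n in("top","side"):
    d=imaging.get_image(n); np.savez(f"{n}.npz",**{k:d[k] for k in d})
    print(n,d.keys(),np.round(d["mtx"],1))
    cv2.imwrite(f"pics/{n}0.png",d["img"][...,::-1])
    W=cloud(d); hsv=cv2.cvtColor(d["img"],cv2.COLOR_RGB2HSV)
    m=cv2.inRange(hsv,(40,70,40),(85,255,255)); 
    c,l,st,ce=cv2.connectedComponentsWithStats(m)
    for i in range(1,c):
        if st[i,4]>80: p=W[l==i]; print(ce[i].round(),st[i],np.nanmedian(p,0).round(1),np.nanpercentile(p,[3,97],axis=0).round(0).tolist())
E
```

```text
{'time_s': np.float64(0.0), 'joint_pos': array([ 1.048,  0.088,  1.372, -0.   ,  1.684, -0.103]), 'qvel': array([-0.   , -0.   , -0.001, -0.001,  0.001,  0.001]), 'tau': array([-0.0000e+00, -3.4018e+01, -3.0243e+01,  7.2000e-02,  3.3000e-02,
       -0.0000e+00]), 'tcp_pos': array([223.883, 501.761, 204.336]), 'orientation': array([ 0.208,  0.978, -0.001, -0.   ]), 'contact_force': array([0.67 , 0.929, 0.384]), 'wrist_torque': array([-0.006,  0.014,  0.001]), 'finger_force': np.float64(0.0), 'grip_width': np.float64(93.992)}
top dict_keys(['img', 'range_z', 'mtx', 'view']) [[440.    0.  283.2]
 [  0.  440.  211.9]
 [  0.    0.    1. ]]
[276. 228.] [247 218  59  21 942] [589.5  19.   78.6] [[573.0, -35.0, 72.0], [607.0, 72.0, 84.0]]
[318. 250.] [309 233  19  35 536] [547.  -63.3  79. ] [[516.0, -79.0, 72.0], [576.0, -48.0, 84.0]]
[240. 258.] [231 242  18  34 522] [529.6  88.6  78.1] [[501.0, 74.0, 68.0], [559.0, 105.0, 82.0]]
[281. 281.] [252 271  60  21 956] [486.5   7.9  78.4] [[468.0, -45.0, 69.0], [503.0, 60.0, 83.0]]
side dict_keys(['img', 'range_z', 'mtx', 'view']) [[498.5   0.  276.7]
 [  0.  498.5 200.9]
 [  0.    0.    1. ]]
[174. 194.] [167 176  17  30 269] [779.3 131.2 129.5] [[767.0, 121.0, 115.0], [792.0, 140.0, 167.0]]
[289. 200.] [272 188  46  31 582] [578.8 -15.3  78.1] [[519.0, -73.0, 70.0], [608.0, 76.0, 83.0]]
[330. 205.] [320 193  23  25 317] [488.6  18.2  77.9] [[468.0, -47.0, 60.0], [504.0, 66.0, 82.0]]
[297. 221.] [292 217  12  10  81] [555.5 105.3  76.5] [[545.0, 82.0, 68.0], [562.0, 171.0, 104.0]]
[177. 264.] [174 253   8  22 116] [759.8 213.3  34.4] [[757.0, 201.0, 19.0], [763.0, 223.0, 49.0]]
```

View pics/top0.png

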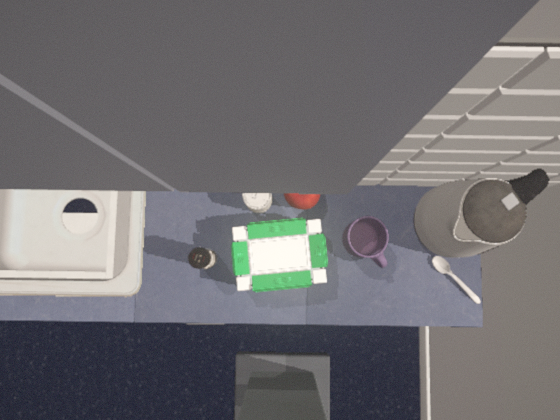

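View pics/side0.png

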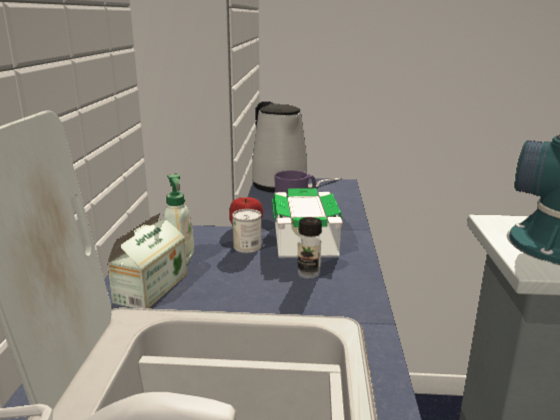

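The top view shows the box, its centre near pixel (280,254). The spice jar is left at (202,258), the mug right at (368,238), and the tin and apple are behind it at (257,196) and (302,190). A dark overhead cabinet covers the upper part of the image. The side view shows all four green flaps tilted up. Next I'll check the cabinet height and fit the box pose.

Run:
```python
from h import *
d=dict(np.load("top.npz")); W=cloud(d)
for p in [(100,300),(170,280),(185,300),(100,200),(20,100)]: print("cab",p,W[p].round(0))
hsv=cv2.cvtColor(d["img"],cv2.COLOR_RGB2HSV)
m=cv2.inRange(hsv,(40,70,40),(85,255,255)); w=cv2.inRange(hsv,(0,0,200),(180,60,255))
roi=(abs(W[...,0]-538)<110)&(abs(W[...,1]-13)<120)&(abs(W[...,2]-77)<12)
p=W[roi&((m|w)>0)]
(c,sz,a)=cv2.minAreaRect(p[:,:2].astype(np.float32)); print("rect",c,sz,a, "white z",np.nanmedian(W[roi&(w>0)],0))
n,l,st,ce=cv2.connectedComponentsWithStats(m)
q=np.array([np.nanmedian(W[l==i],0) for i in range(1,n) if st[i,4]>400]); C=q[:,:2].mean(0)
yaw=np.mean([np.arctan2(*(q[0]-q[3])[[1,0]]),np.arctan2(-(q[2]-q[1])[0],(q[2]-q[1])[1])])
print("C",C,"yaw",yaw)
R=np.array([[np.cos(yaw),-np.sin(yaw)],[np.sin(yaw),np.cos(yaw)]])
for nme,v in dict(far=(54,0),left=(0,79),near=(-54,0),right=(0,-79)).items(): print(nme,(C+R@v).round(1))
s=manip.get_state(); from scipy.spatial.transform import Rotation as Q
M=Q.from_quat(s["orientation"]).as_matrix(); print(M.round(3),s["tcp_pos"])
```

```text
cab (100, 300) [577.   1. 809.]
cab (170, 280) [577.   8. 702.]
cab (185, 300) [577.  -5. 655.]
cab (100, 200) [577.  32. 807.]
cab (20, 100) [577.  44. 852.]
rect (561.8182373046875, 14.572700500488281) (183.79774475097656, 186.2195281982422) 5.122734069824219 white z [540.7806788   18.12402021  73.67082336]
C [538.14616644  13.03465109] yaw 0.11074513969113539
far [591.8  19. ]
left [529.4  91.6]
near [484.5   7.1]
right [546.9 -65.5]
[[-0.913  0.408 -0.001]
 [ 0.408  0.913 -0.002]
 [ 0.    -0.002 -1.   ]] [223.93258281 501.81897769 204.45025204]
```

>>> play_rows([
  [-2.79, -1.56, 0],
  [-2.79, -1.56, 0],
  [-2.79, -1.56, 0],
  [-2.79, -1.56, 0],
  [-2.79, -1.56, 0],
  [-2.79, -1.56, 0],
  [-2.79, -1.56, 0],
  [-2.79, -1.56, 0],
], grip=[0, 0, 0, 0, 0, 0, 0, 0], twist=[0, 0, 0, 0, 0, 0, 0, 0])

```text
time_s: 0.77
tcp_pos: [377.5, 295.8, 205.0]
orientation: [0.208, 0.978, -0.0, -0.0]
contact_force: [0.9, 0.7, -0.4]
grip_width: 43.8
finger_force: 0.0
```

>>> play_rows([
  [-2.79, -1.56, 0],
  [-2.79, -1.56, 0],
  [-2.79, -1.56, 0],
  [-2.79, -1.56, 0.5],
  [-2.79, -1.56, 0.5],
  [-2.79, -1.56, 1],
  [-2.79, -1.56, 1],
  [-2.79, -1.56, 1],
], grip=[0, 0, 0, 0, 0, 0, 0, 0], twist=[0, 0, 0, 0, 0, 0, 0, 0])

```text
time_s: 1.43
tcp_pos: [530.6, 90.9, 164.6]
orientation: [0.208, 0.978, 0.0, -0.0]
contact_force: [0.1, 1.0, 0.1]
grip_width: 0.3
finger_force: 0.0
```

>>> play_rows([
  [0, 0, 0],
  [0, 0, 0],
], grip=[0, 0], twist=[0, 0])

```text
time_s: 1.6
tcp_pos: [529.7, 91.2, 163.7]
orientation: [0.21, 0.978, -0.0, -0.002]
contact_force: [-0.5, 0.3, 0.6]
grip_width: 0.1
finger_force: 0.0
```

>>> play_rows([
  [0, 0, 2.5],
  [0, 0, 2.5],
  [0, 0, 2],
  [0, 0, 0.6],
  [0, 0, 0.3],
  [0, 0, 0.3],
  [0, 0, 0.3],
], grip=[0, 0, 0, 0, 0, 0, 0], twist=[0, 0, 0, 0, 0, 0, 0])

```text
time_s: 2.18
tcp_pos: [531.1, 93.1, 82.2]
orientation: [0.208, 0.978, 0.001, 0.002]
contact_force: [-0.3, 0.1, 0.6]
grip_width: 0.5
finger_force: 0.0
```

>>> play_rows([
  [0, 0, 0.2],
  [0, 0, 0.1],
], grip=[0, 0], twist=[0, 0])

```text
time_s: 2.35
tcp_pos: [531.2, 93.2, 79.6]
orientation: [0.208, 0.978, 0.001, 0.001]
contact_force: [-1.2, 2.9, 4.9]
grip_width: -0.0
finger_force: 2.4
```

>>> play_rows([
  [0, 0, 0.15],
  [0, 0, 0.15],
  [0, 0, 0.1],
  [0, 0, 0.1],
  [0, 0, 0.1],
], grip=[0, 0, 0, 0, 0], twist=[0, 0, 0, 0, 0])

```text
time_s: 2.77
tcp_pos: [531.3, 93.6, 75.0]
orientation: [0.208, 0.978, 0.002, 0.002]
contact_force: [-4.8, 1.9, 14.5]
grip_width: 0.5
finger_force: 7.2
```

>>> play_rows([
  [0, 0, 0.1],
  [0, 0, 0.1],
  [0, 0, 0.1],
  [0, 0, 0],
], grip=[0, 0, 0, 0], twist=[0, 0, 0, 0])

```text
time_s: 3.1
tcp_pos: [531.4, 93.6, 74.8]
orientation: [0.208, 0.978, 0.002, 0.002]
contact_force: [-8.3, 1.7, 20.5]
grip_width: 0.4
finger_force: 10.5
```

>>> play_rows([
  [0, 0, -2],
  [0, 0, -2],
  [-2.17, -1.02, 0],
  [-2.17, -1.02, 0],
  [-2.17, -1.02, 0],
  [-2.17, -1.02, 0],
  [0, 0, 0],
  [0, 0, 0],
], grip=[0, 0, 0, 0, 0, 0, 0, 0], twist=[0, 0, 0, 0, 0, 0, 0, 0])

```text
time_s: 3.77
tcp_pos: [593.2, 18.9, 108.6]
orientation: [0.209, 0.978, 0.0, 0.0]
contact_force: [-0.1, 0.4, 0.7]
grip_width: 0.6
finger_force: 0.0
```

Run:
```python
from h import *
s=manip.get_state(); print(s["tcp_pos"],s["orientation"].round(4) if hasattr(s["orientation"],"round") else s["orientation"])
d=imaging.get_image("top"); W=cloud(d); hsv=cv2.cvtColor(d["img"],cv2.COLOR_RGB2HSV)
m=cv2.inRange(hsv,(40,70,40),(85,255,255)); c,l,st,ce=cv2.connectedComponentsWithStats(m)
for i in range(1,c):
    if st[i,4]>80: p=W[l==i]; print(ce[i].round(1),st[i],np.nanmedian(p,0).round(1),np.nanpercentile(p,[3,97],axis=0).round(0).tolist())
```

```text
[593.22963877  18.88238928 108.55272608] [2.093e-01 9.778e-01 1.000e-04 0.000e+00]
[240.5 258.3] [233 242  17  34 483] [529.4  86.2  74.5] [[501.0, 62.0, 70.0], [559.0, 100.0, 427.0]]
[324.5 256.5] [322 244   6  23 108] [532.2 -76.3  81.4] [[517.0, -82.0, 70.0], [555.0, -33.0, 504.0]]
[276.9 281.4] [252 272  51  20 831] [486.   15.6  78.4] [[468.0, -29.0, 69.0], [502.0, 62.0, 83.0]]
```

The left section now reads 74.5 mm, so it is flush, and the box hasn't moved. Next is the far section.

>>> play_rows([
  [0, 0, 1],
  [0, 0, 1],
  [0, 0, 0.4],
  [0, 0, 0.3],
  [0, 0, 0.2],
  [0, 0, 0.15],
  [0, 0, 0.15],
  [0, 0, 0.15],
], grip=[0, 0, 0, 0, 0, 0, 0, 0], twist=[0, 0, 0, 0, 0, 0, 0, 0])

```text
time_s: 4.48
tcp_pos: [592.7, 20.6, 75.5]
orientation: [0.208, 0.978, 0.001, 0.0]
contact_force: [-2.7, 3.1, 5.2]
grip_width: 0.6
finger_force: 2.7
```

>>> play_rows([
  [0, 0, 0.1],
  [0, 0, 0.1],
  [0, 0, 0.1],
  [0, 0, 0.1],
  [0, 0, 0.1],
  [0, 0, 0.1],
], grip=[0, 0, 0, 0, 0, 0], twist=[0, 0, 0, 0, 0, 0])

```text
time_s: 4.98
tcp_pos: [593.5, 20.6, 74.8]
orientation: [0.208, 0.978, 0.001, 0.002]
contact_force: [-8.7, 4.2, 26.1]
grip_width: 0.1
finger_force: 13.0
```

>>> play_rows([
  [0, 0, -2],
  [0, 0, -2],
  [2.33, -1.37, 0],
  [2.33, -1.37, 0],
  [2.33, -1.37, 0],
  [2.33, -1.37, 0],
  [0, 0, 0],
  [0, 0, 0],
], grip=[0, 0, 0, 0, 0, 0, 0, 0], twist=[0, 0, 0, 0, 0, 0, 0, 0])

```text
time_s: 5.65
tcp_pos: [484.5, 7.1, 108.4]
orientation: [0.209, 0.978, -0.0, 0.0]
contact_force: [0.3, 0.1, 0.8]
grip_width: 0.4
finger_force: 0.0
```

>>> play_rows([
  [0, 0, 1],
  [0, 0, 1],
  [0, 0, 0.4],
  [0, 0, 0.3],
  [0, 0, 0.2],
  [0, 0, 0.15],
  [0, 0, 0.15],
  [0, 0, 0.15],
], grip=[0, 0, 0, 0, 0, 0, 0, 0], twist=[0, 0, 0, 0, 0, 0, 0, 0])

```text
time_s: 6.32
tcp_pos: [485.0, 7.6, 75.8]
orientation: [0.208, 0.978, -0.0, -0.001]
contact_force: [-4.4, -1.8, 6.4]
grip_width: 0.7
finger_force: 3.0
```

>>> play_rows([
  [0, 0, 0.1],
  [0, 0, 0.1],
  [0, 0, 0.1],
  [0, 0, 0.1],
  [0, 0, 0.1],
  [0, 0, 0.1],
], grip=[0, 0, 0, 0, 0, 0], twist=[0, 0, 0, 0, 0, 0])

```text
time_s: 6.82
tcp_pos: [485.2, 7.5, 74.7]
orientation: [0.208, 0.978, -0.0, -0.0]
contact_force: [-14.4, -0.5, 31.2]
grip_width: 0.3
finger_force: 15.6
```

>>> play_rows([
  [0, 0, -2],
  [0, 0, -2],
  [-2.17, -1.02, 0],
  [-2.17, -1.02, 0],
  [-2.17, -1.02, 0],
  [-2.17, -1.02, 0],
  [0, 0, 0],
  [0, 0, 0],
], grip=[0, 0, 0, 0, 0, 0, 0, 0], twist=[0, 0, 0, 0, 0, 0, 0, 0])

```text
time_s: 7.48
tcp_pos: [548.4, -65.5, 108.5]
orientation: [0.209, 0.978, 0.0, -0.001]
contact_force: [-0.8, -0.2, -0.2]
grip_width: 0.4
finger_force: 0.0
```

>>> play_rows([
  [0, 0, 1],
  [0, 0, 1],
  [0, 0, 0.4],
  [0, 0, 0.3],
  [0, 0, 0.2],
  [0, 0, 0.15],
  [0, 0, 0.15],
  [0, 0, 0.15],
], grip=[0, 0, 0, 0, 0, 0, 0, 0], twist=[0, 0, 0, 0, 0, 0, 0, 0])

```text
time_s: 8.15
tcp_pos: [547.1, -64.8, 76.9]
orientation: [0.208, 0.978, -0.0, -0.0]
contact_force: [-2.4, -0.2, 4.4]
grip_width: 0.5
finger_force: 2.9
```

>>> play_rows([
  [0, 0, 0.1],
  [0, 0, 0.1],
  [0, 0, 0.1],
  [0, 0, 0.1],
  [0, 0, 0.1],
  [0, 0, 0.1],
], grip=[0, 0, 0, 0, 0, 0], twist=[0, 0, 0, 0, 0, 0])

```text
time_s: 8.65
tcp_pos: [547.3, -65.0, 74.9]
orientation: [0.208, 0.978, -0.001, 0.0]
contact_force: [-11.2, 0.6, 23.7]
grip_width: 0.4
finger_force: 12.0
```

>>> play_rows([
  [0, 0, -3],
  [0, 0, -4],
  [0, 0, -4],
  [3, -1.4, 0],
  [3, -1.4, 0],
  [3, -1.4, 0],
  [3, -1.4, 0],
  [3, -1.4, 0],
], grip=[0, 0, 0, 0, 0, 0, 0, 0], twist=[0, 0, 0, 0, 0, 0, 0, 0])

```text
time_s: 9.32
tcp_pos: [380.8, -67.3, 179.7]
orientation: [0.208, 0.978, 0.0, 0.0]
contact_force: [0.3, -0.6, 0.7]
grip_width: 0.4
finger_force: 0.0
```

>>> play_rows([
  [3, -1.4, 0],
  [0, 0, 0],
  [0, 0, 0],
  [0, 0, 0],
], grip=[0, 0, 0, 0], twist=[0, 0, 0, 0])

```text
time_s: 9.65
tcp_pos: [350.0, -68.2, 180.3]
orientation: [0.208, 0.978, 0.0, 0.001]
contact_force: [1.3, 0.3, 0.6]
grip_width: 0.6
finger_force: 0.0
```

Run:
```python
from h import *
for n in("top","side"):
    d=imaging.get_image(n); W=cloud(d); hsv=cv2.cvtColor(d["img"],cv2.COLOR_RGB2HSV)
    cv2.imwrite(f"pics/{n}1.png",cv2.resize(d["img"][150:300,180:400,::-1],None,fx=3,fy=3))
    m=cv2.inRange(hsv,(40,70,40),(85,255,255)); c,l,st,ce=cv2.connectedComponentsWithStats(m)
    for i in range(1,c):
        if st[i,4]>80: p=W[l==i]; print(ce[i].round(1),st[i],np.nanmedian(p,0).round(1),np.nanpercentile(p,[5,25,75,95],axis=0)[:,2].round(1))
```

```text
[276.4 228.5] [247 219  59  20 847] [588.4  18.9  74.3] [71.8 73.3 75.4 76.8]
[317.2 250.4] [309 234  17  34 482] [547.1 -61.7  74.3] [71.7 73.3 75.5 76.6]
[240.4 257.9] [232 242  18  34 489] [529.6  87.9  74.2] [66.1 73.1 75.4 77. ]
[281.1 280.1] [252 270  60  21 888] [488.    7.8  74.4] [64.2 73.3 75.4 76.9]
[174.5 193.5] [167 176  17  30 266] [779.2 131.3 129.6] [116.4 121.9 145.7 166.5]
[286.7 203.6] [273 191  45  32 458] [583.3   4.   73.9] [62.1 73.3 74.5 75.2]
[329.7 206.6] [320 196  21  21 282] [489.   16.5  74. ] [72.5 73.6 74.5 75.2]
[296.1 223. ] [292 218  11  12  92] [555.5 104.8  73.5] [ 61.6  68.6  74.8 103.4]
[177.  263.7] [174 254   8  21 115] [760.1 213.5  34.1] [20.4 26.9 42.4 47.7]
```

View pics/top1.png

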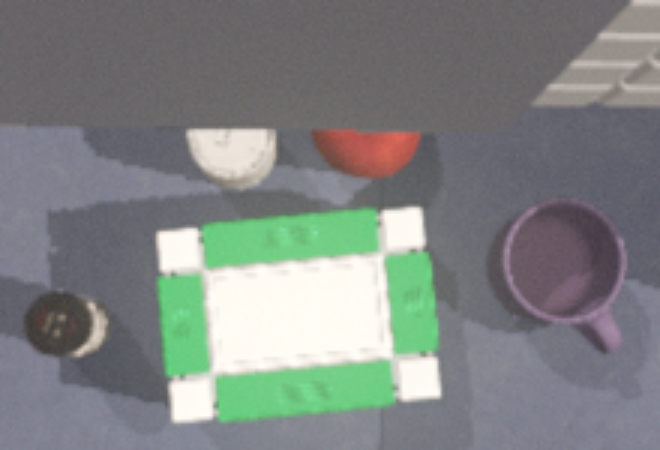

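View pics/side1.png

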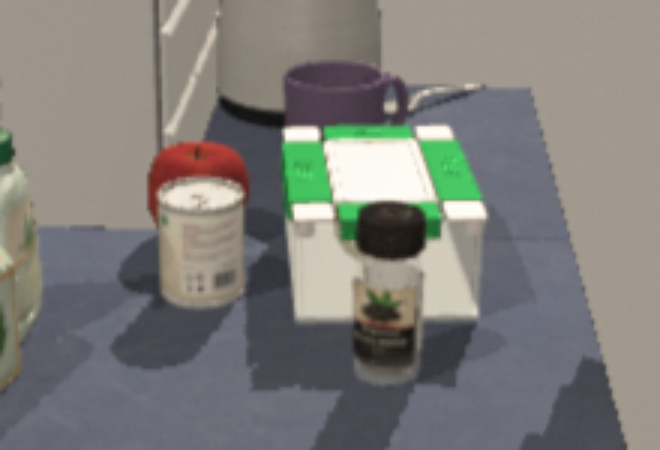

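Both views show all four sections flat with the white corners, at about 74.3 mm against 73.7 mm for the white panel. The box (centre near crop pixel (298,315)) and the spice jar, mug, tin and apple stand where they were. I'm handing the job in.

```bash
python3 -c "
from cell import manip; print(manip.job_done())"
```

```text
the job is handed in; nothing more can be done
None
```

I pressed all four green rim sections shut: each hit its hard stop, and the cameras show them flush, with the box and the things round it where they were. The job was handed in after about 10 s of robot time, and no verdict came back.

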